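# Seasoning canisters in order of height on the beech shelf

### The arm

A 7-joint arm with a two-finger parallel gripper is mounted at the origin on the work surface. World frame = base frame: x ahead of the robot, y to its left, z up, the work surface at z = 0. Lengths are in mm, angles in rad, forces in N, time in s.
With the tool pointing down it reaches from about 400 to 875 mm from the base axis. Payload 6.5 kg.
Tool frame: the origin (TCP) lies midway between the tips of the shut fingers; the grasp point (between the pads) lies behind it (robot.hold_point_z is the z of the grasp point in the tool frame, in mm); z points along the fingers, x is the direction in which the jaws open and shut, and the axes are right-handed (so a half turn about z gives the same grasp; the last joint's range is limited). The gripper opens to 88 mm and grips with 3 to 60 N. Pads are 18 mm wide; open, the fingers measure 123 mm over their backs; the gripper's body (75 mm by 187 mm) begins 45 mm behind the grasp point.
Start: joints at [1.084, 0.536, -0.004, 1.538, 0.003, 1.067, -0.071], TCP at [265.513, -593.29, 204.316] pointing down, gripper open.
Joint ranges: [-2.7, 2.7], [-0.37, 2.16], [-1.27, 1.26], [0.24, 2.4], [-1.31, 4.45], [0.19, 1.91], [-2.76, 2.76]. Speed limits (rad/s): [2.39, 2.39, 3.14, 3.14, 3.14, 3.14, 3.14].

### API

Orientations are given as a rotation vector (axis times angle).
In Python, from bench import status, cams, robot gives the robot as it stands. The module is installed in compiled form; this text tells all that it offers.
- The arm moves only by the shell command python3 -m inch 'ROWS' [FORCE]. ROWS is JSON, one flat list of numbers, 7 for each row, row after row: the finger opening in mm, from 0 to 88.1, then the shift along the tool's x, y, z in units of 40 mm (1.0 is 40 mm), then the turn, a rotation vector about the tool's x, y, z in units of 5 degrees (1.0 is 5 degrees). A call has exactly 8 rows; each row shifts and turns the pose as measured when the row begins, along the tool's axes as they then stand; what a row does not reach is not made up. A row lasts 1/10 s, in which the tool goes at most 50 mm and 8.59 degrees, less where a joint would pass 70% of its speed; a pose out of reach is approached as far as the arm can. A call is refused whole if a number of a shift passes 1 or a number of a turn 1, either way. A call with a gripper value outside its range is refused whole. The fingers move at their own pace and stop on an object; FORCE is the grip in N (left out, the last holds). Time passes only in rows, so rows that do not move let the fingers close, or fill a call up. It gives the time, the measured TCP pose, the force and the opening at its end, in the units of the state.
- status.sense(): the state, without advancing time (a new reading comes with each control period).
- cams.snapshot(name): name is "scene" or "top" or "wrist"; returns (picture, depth): 400x640x3 uint8, red, green, blue; 400x640 float32, mm along the optical axis (not along the pixel's ray), 0 where there is no reading.
- cams.camera_model(name): a dict with "mtx" (3x3 intrinsics, pixels), "position" and "orientation" of the camera in the world. Camera axes: x right, y down, z forward; pixel columns grow to the right and rows downward; lengths in mm; the calibration is good to about 2 mm. A picture is of the moment at which its call begins: read the wrist's pose just before it. camera_model takes no time and is no camera call; for the wrist camera it gives the pose at the moment of the call.
- robot.finish_job(): hands the job in, once; it reports no verdict.
Trained networks look in the newest picture that a camera, given by its name, has taken for a name from the list of things; names that differ only in an ending like _2 or _b are one class to them, and where a whole thing is asked for, a point or a joint stands for the part that bears it (a point fixed in the world has none). Each returns a list of dicts, best first, with "p" (0 to 1); they miss things now and then, are a little off and sometimes report something else, mostly with a low value. They report only what shows in the picture. A call takes as long as a camera call.
- cams.boxes_of(camera, label): "point" ([x, y, z] in mm, in the coordinates of the camera as it stood for that picture, good to about 4 mm: the middle of the surface that is visible of it).
The state is a dict: "clock": time; "joint_positions": joint angles; "qd": joint speeds; "effort": joint torques, N m; "tcp_pos": TCP position; "tcp_rot": TCP orientation; "contact_force": force on the tool from outside, world axes, zero at the start; "wrist_torque": the same for the moment, N m; "finger_gap": finger opening in mm.
Only numpy, scipy, OpenCV 4.12 (cv2) and the standard library are available. Lean on these libraries where they do the work, as an engineer would, in place of code of your own. Each camera call takes 0.05 s, during which the arm holds its last target.

### The job

Put the four steel seasoning canisters away on the beech shelf, each standing wholly on a cork coaster of its own, in order of height: the tallest next to the stacked clear containers, stepping down to the shortest next to the white dish. Keep them upright and set them down rather than dropping them, and leave the containers and the dish where they are.

Things in the scene. Friction and masses are not known exactly. Their poses are not given: they have to be found in the camera images.
- canister_a: the shortest of four cylindrical brushed-steel seasoning canisters of the same 54 mm diameter, each with a tight flat beech lid of the same diameter as its top 12 mm (a rigid whole, lid included in the height); this one is 55 mm tall, 100 to 180 g, loose, standing upright on the worktop (z = 0) at the start. Origin: centre of its underside, z up along its axis.
- canister_b: the second shortest of four cylindrical brushed-steel seasoning canisters of the same 54 mm diameter, each with a tight flat beech lid of the same diameter as its top 12 mm (a rigid whole, lid included in the height); this one is 80 mm tall, 130 to 230 g, loose, standing upright on the worktop (z = 0) at the start. Origin: centre of its underside, z up along its axis.
- canister_c: the second tallest of four cylindrical brushed-steel seasoning canisters of the same 54 mm diameter, each with a tight flat beech lid of the same diameter as its top 12 mm (a rigid whole, lid included in the height); this one is 105 mm tall, 155 to 285 g, loose, standing upright on the worktop (z = 0) at the start. Origin: centre of its underside, z up along its axis.
- canister_d: the tallest of four cylindrical brushed-steel seasoning canisters of the same 54 mm diameter, each with a tight flat beech lid of the same diameter as its top 12 mm (a rigid whole, lid included in the height); this one is 130 mm tall, 185 to 340 g, loose, standing upright on the worktop (z = 0) at the start. Origin: centre of its underside, z up along its axis.
- coaster_a: one of four identical round cork coasters, 78 mm across and 4 mm thick, stuck down in a straight row, 90 mm from centre to centre, on the low beech shelf (a board 104 mm deep, 640 mm long, whose top is 30 mm above the worktop). The letters say nothing about the order along the row. Origin: centre of its underside, at the shelf's top; x points across the shelf away from the robot (within about 6 degrees of straight ahead), y along the row.
- coaster_b: one of four identical round cork coasters, 78 mm across and 4 mm thick, stuck down in a straight row, 90 mm from centre to centre, on the low beech shelf (a board 104 mm deep, 640 mm long, whose top is 30 mm above the worktop). The letters say nothing about the order along the row. Origin: centre of its underside, at the shelf's top; x points across the shelf away from the robot (within about 6 degrees of straight ahead), y along the row.
- coaster_c: one of four identical round cork coasters, 78 mm across and 4 mm thick, stuck down in a straight row, 90 mm from centre to centre, on the low beech shelf (a board 104 mm deep, 640 mm long, whose top is 30 mm above the worktop). The letters say nothing about the order along the row. Origin: centre of its underside, at the shelf's top; x points across the shelf away from the robot (within about 6 degrees of straight ahead), y along the row.
- coaster_d: one of four identical round cork coasters, 78 mm across and 4 mm thick, stuck down in a straight row, 90 mm from centre to centre, on the low beech shelf (a board 104 mm deep, 640 mm long, whose top is 30 mm above the worktop). The letters say nothing about the order along the row. Origin: centre of its underside, at the shelf's top; x points across the shelf away from the robot (within about 6 degrees of straight ahead), y along the row.
- containers: a stacked pair of square clear plastic containers with grey-rimmed clear lids and white clips, 90 x 90 mm and 110 mm tall together, one rigid loose piece of about 0.4 kg on the shelf, centred 110 mm beyond one end coaster of the row (either end). Origin: centre of the underside, on the shelf's top.
- dish: a small round white ceramic dish, 88 mm across and 26 mm high, loose on the shelf, centred 110 mm beyond the end coaster at the other end of the row. Origin: centre of its underside, on the shelf's top.

How it is judged:
By the outcome, as a careful person would: the job done as asked, in the order asked, and still so for the second after the job is handed in, with the robot touching nothing.
It also fails if it takes over 109 s, if anything falls off the work surface, if the arm or the gripper's body presses on something with over 40 N, if the wrist force passes 120 N, or if a joint passes its speed limit or range.

## Working session

There is one attempt and no reset: what is moved stays moved. The work goes in short steps, Python scripts to look and compute and a shell command to move; the robot and the scene stay as the last step left them, time stands still between calls to the robot, and variables do not carry over. Pictures are saved under pics/ and viewed, and the job is handed in when it is done.

```bash
mkdir -p pics; ls
cat > h.py <<'E'
import numpy as np, cv2
from scipy.spatial.transform import Rotation as R
from bench import status, cams, robot
def model(n):
    m=cams.camera_model(n); o=np.array(m['orientation'],float)
    Rm=o if o.shape==(3,3) else (R.from_rotvec(o).as_matrix() if o.size==3 else R.from_quat(o).as_matrix())
    return np.array(m['mtx'],float).reshape(3,3),np.array(m['position'],float),Rm
def cloud(n,d):
    K,p,Rm=model(n); v,u=np.mgrid[:d.shape[0],:d.shape[1]]
    P=np.stack([(u-K[0,2])/K[0,0]*d,(v-K[1,2])/K[1,1]*d,d],-1)@Rm.T+p
    P[d<=0]=np.nan
    return P
E
python3 - <<'E'
from h import *
s=status.sense(); print(s, robot.hold_point_z)
for n in ['scene','top']:
    print(cams.camera_model(n))
    im,d=cams.snapshot(n); cv2.imwrite(f'pics/{n}0.png',im[...,::-1]); np.save(f'{n}0.npy',d)
    K,p,Rm=model(n)
    for l in ['canister_a','coaster_a','containers','dish']:
        for b in cams.boxes_of(n,l): print(n,l,round(b['p'],2),np.round(Rm@np.array(b['point'])+p,0), [k for k in b])
E
```

```text
pics
{'clock': 0.0, 'joint_positions': array([ 1.08384389,  0.53719253, -0.00442539,  1.53886907,  0.00262476,
        1.06731886, -0.07116253]), 'qd': array([-0.00203259,  0.0021052 ,  0.00083075, -0.00128675, -0.0008383 ,
       -0.0009228 , -0.00062117]), 'effort': array([-6.30240675e-05, -5.70974529e+01,  9.90716815e-01, -2.51595837e+01,
       -5.62926976e-02,  1.78796717e-02,  1.88546151e-04]), 'tcp_pos': array([ 265.17452362, -592.69632784,  203.42377664]), 'tcp_rot': array([-2.63575771e+00,  1.70796720e+00,  2.47525874e-03]), 'contact_force': array([ 0.23170576, -0.01302284,  0.27114513]), 'wrist_torque': array([ 0.00917452, -0.01198807,  0.02368324]), 'finger_gap': 87.96099622349384} -18.700000000000003
{'mtx': array([[411.53890306,   0.        , 314.30773296],
       [  0.        , 411.53890306, 196.63031725],
       [  0.        ,   0.        ,   1.        ]]), 'position': array([1096.43674431,  497.0770885 ,  726.61701796]), 'orientation': array([-1.04899703, -2.38177711,  1.05927613])}
scene canister_a 0.85 [ 411. -296.   67.] ['point', 'p']
scene canister_a 0.79 [ 454. 
[... 564 characters left out ...]
7 ],
       [  0.        , 469.42858012, 200.54671246],
       [  0.        ,   0.        ,   1.        ]]), 'position': array([438.00069787,  19.81121223, 992.45191239]), 'orientation': array([-2.16999064,  2.15324428, -0.15197612])}
top canister_a 0.98 [ 447. -151.   58.] ['point', 'p']
top canister_a 0.81 [ 405. -300.  103.] ['point', 'p']
top canister_a 0.76 [405. 275.  80.] ['point', 'p']
top coaster_a 0.95 [641. 128.  38.] ['point', 'p']
top coaster_a 0.82 [ 669. -147.   33.] ['point', 'p']
top coaster_a 0.65 [651.  35.  33.] ['point', 'p']
top coaster_a 0.62 [661. -51.  31.] ['point', 'p']
top coaster_a 0.21 [402. 277.  79.] ['point', 'p']
top dish 0.71 [634. 242.  50.] ['point', 'p']
```

View pics/scene0.png

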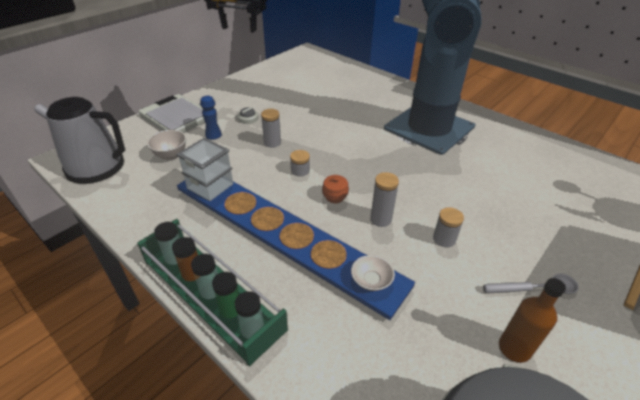

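View pics/top0.png

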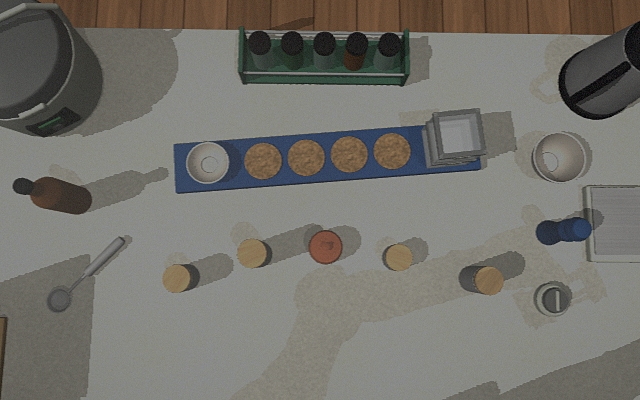

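Run:
```python
from h import *
d=np.load('top0.npy'); P=cloud('top',d)
im=cv2.imread('pics/top0.png').astype(int)
for n,(x,y) in dict(a=(447,-151),c=(405,-300),b=(405,275),d=(460,137)).items():
    m=(np.hypot(P[...,0]-x,P[...,1]-y)<55)&(P[...,2]>35)
    z=P[m][:,2]
    if len(z)<30: print(n,'few');continue
    top=np.percentile(z,90); mm=m&(abs(P[...,2]-top)<6)
    q=P[mm]; c,r=cv2.minEnclosingCircle(q[:,:2].astype(np.float32)); print(n,mm.sum(),round(top,1),np.round(q.mean(0),1),np.round(c,1),round(r,1))
# coasters
for x,y in [(641,128),(651,35),(661,-51),(669,-147)]:
    pass
R_=P[150:400]
m=(P[...,2]>29)&(P[...,2]<50)
hsv=cv2.cvtColor(im.astype(np.uint8),cv2.COLOR_BGR2HSV)
for x,y in [(645,126),(651,36),(660,-53),(669,-146)]:
    mm=(np.hypot(P[...,0]-x,P[...,1]-y)<30)
    i=np.argwhere(mm).mean(0); print((x,y),i,np.nanmedian(P[mm][:,2]),np.median(im[mm],0), )
```

```text
a 569 57.9 [ 446.2 -150.4   55.9] [ 445.8 -150.6] 27.3
c 654 107.4 [ 404.  -309.9  105.8] [ 404.7 -310.5] 27.4
b 629 83.2 [402.9 280.6  81.3] [403.1 280.9] 26.8
d 675 132.9 [451.2 131.7 131.2] [451.1 131.9] 26.8
(645, 126) [159.82445141 262.23354232] 35.0224737715958 [ 71.5  96.  119. ]
(651, 36) [157.5007874  305.62204724] 34.97443898241829 [ 70.  96. 119.]
(660, -53) [153.68246445 348.30805687] 34.92555380327167 [ 70.  96. 119.]
(669, -146) [149.73311897 392.77652733] 34.82989233490099 [ 70.  95. 118.]
```

Tool axes and a finer fit of the coasters, containers and dish next.

Run:
```python
from h import *
s=status.sense(); print(R.from_rotvec(s['tcp_rot']).as_matrix().round(2))
d=np.load('top0.npy'); P=cloud('top',d); im=cv2.imread('pics/top0.png').astype(int)
C=[]
for x,y in [(643,127),(652,36),(661,-52),(669,-146)]:
    m=(np.hypot(P[...,0]-x,P[...,1]-y)<52)&(im[...,2]>im[...,0]+10)&(P[...,2]<45)
    q=P[m]; c,r=cv2.minEnclosingCircle(q[:,:2].astype(np.float32)); C.append(q.mean(0)); print(q.mean(0).round(1),np.round(c,1),round(r,1),m.sum())
C=np.array(C)
print(np.diff(C,axis=0), np.linalg.norm(np.diff(C,axis=0),axis=1))
e=C[0]-C[-1]; print('row angle deg',np.degrees(np.arctan2(-e[0],e[1])))
u=e/np.linalg.norm(e); print('dish/containers expected',C[0]+110*u,C[-1]-110*u)
```

```text
[[ 0.41 -0.91 -0.  ]
 [-0.91 -0.41  0.  ]
 [-0.    0.   -1.  ]]
[643.2 125.   35. ] [644.  125.4] 39.0 1073
[651.   35.5  34.8] [646.4  41. ] 46.8 1068
[659.  -53.6  34.8] [660.5 -46.7] 46.6 1071
[ 667.  -143.7   34.8] [ 667.8 -144.1] 39.6 1046
[[ 7.79967717e+00 -8.94499472e+01 -1.51946905e-01]
 [ 8.05096249e+00 -8.91344463e+01  2.98164059e-02]
 [ 7.96185499e+00 -9.00875518e+01 -6.97540423e-02]] [89.7894822  89.49730945 90.43872501]
row angle deg 5.0649117555681755
dish/containers expected [633.46515112 234.53937408  35.04820801] [ 676.7001867  -253.2734857    34.69981381]
```

```bash
cat >> h.py <<'E'
def go(x,y,z,yaw=5.0):
    s=status.sense(); Rm=R.from_rotvec(s['tcp_rot']).as_matrix(); a=np.radians(yaw)
    T=np.array([[np.cos(a),np.sin(a),0],[np.sin(a),-np.cos(a),0],[0,0,-1]])
    dv=Rm.T@(np.array([x,y,z])-s['tcp_pos'])/40; rv=R.from_matrix(Rm.T@T).as_rotvec(degrees=True)/5
    print('t',round(s['clock'],2),'pos',s['tcp_pos'].round(1),'gap',round(s['finger_gap'],1),'F',np.round(s['contact_force'],1),'\n  shift units',dv.round(3),'turn units',rv.round(2))
E
python3 - <<'E'
from h import *
d=np.load('top0.npy'); P=cloud('top',d)
for lab,(x0,x1,y0,y1) in dict(mill=(330,480,-580,-420),rack=(740,1000,-250,250),apple=(400,500,-40,50),cont=(600,760,-310,-200)).items():
    m=(P[...,0]>x0)&(P[...,0]<x1)&(P[...,1]>y0)&(P[...,1]<y1)&(P[...,2]>45)
    q=P[m]; print(lab,q.min(0).round(),q.max(0).round())
go(404,-310,230)
E
python3 -m inch '[88,0,0,-0.8,0,0,-1, 88,0,0,-0.8,0,0,-1, 88,0,0,0,0,0,-1, 88,0,0,0,0,0,-1, 88,0,0,0,0,0,-1, 88,0,0,0,0,0,-1, 88,0,0,0,0,0,-1, 88,0,0,0,0,0,-1]' 25
python3 -c "
from h import *
go(404,-310,230)"
```

```text
mill [ 478. -485.   77.] [ 480. -469.  120.]
rack [ 819. -176.   45.] [920. 178. 111.]
apple [434. -37.  45.] [497.  27.  72.]
cont [ 627. -301.   45.] [ 726. -203.  146.]
t 0.5 pos [ 265.5 -593.3  204.3] gap 88.0 F [ 0.3 -0.7 -0.5] 
  shift units [-5.049 -6.053 -0.643] turn units [ -0.     0.   -14.18]
clock: 1.3
tcp_pos: [265.4, -593.2, 271.3]
tcp_rot: [3.07, -0.662, -0.001]
contact_force: [-0.6, 0.3, 0.4]
finger_gap: 88.0
t 1.3 pos [ 265.4 -593.2  271.3] gap 88.0 F [-0.6  0.3  0.4] 
  shift units [ 0.238 -7.879  1.026] turn units [ 0.01  0.   -5.87]
```

```bash
python3 -m inch '[88,0,0,0,0,0,-1, 88,0,0,0,0,0,-1, 88,0,0,0,0,0,-1, 88,0,0,0,0,0,-1, 88,0,0,0,0,0,-1, 88,0,0,0,0,0,-0.87, 88,0,0,0,0,0,0, 88,0,0,0,0,0,0]' >/dev/null
python3 -c "
from h import *
go(404,-310,230)"
```

```text
t 2.1 pos [ 264.8 -593.3  271.3] gap 87.9 F [-0.3  0.1 -0.1] 
  shift units [ 4.223 -6.667  1.027] turn units [0.01 0.01 0.23]
```

```bash
python3 -m inch '[88,0.52,-0.85,0,0,0,0, 88,0.52,-0.85,0,0,0,0, 88,0.52,-0.85,0,0,0,0, 88,0.52,-0.85,0,0,0,0, 88,0.52,-0.85,0,0,0,0, 88,0.52,-0.85,0,0,0,0, 88,0.52,-0.85,0,0,0,0, 88,0.52,-0.65,0.5,0,0,0.2]' >/dev/null
python3 -c "
from h import *
go(404,-310,62)"
```

```text
t 2.9 pos [ 406.7 -310.8  252.2] gap 88.1 F [1.  0.1 0.2] 
  shift units [-0.077 -0.062  4.754] turn units [ 0.09 -0.03 -0.29]
```

```bash
python3 -m inch '[88,-0.07,-0.06,0,-0.09,0.03,0, 88,0,0,0.8,0,0,-0.3, 88,0,0,0.8,0,0,0, 88,0,0,0.8,0,0,0, 88,0,0,0.8,0,0,0, 88,0,0,0.8,0,0,0, 88,0,0,0.7,0,0,0, 88,0,0,0,0,0,0]' >/dev/null
python3 -c "
from h import *
go(404,-310,62)"
```

```text
t 3.7 pos [ 407.2 -312.6   60.3] gap 88.1 F [-0.1 -0.1  0.4] 
  shift units [-0.073 -0.071 -0.044] turn units [ 0.26 -0.09 -0.06]
```

```bash
python3 -m inch '[88,-0.07,-0.07,-0.04,0.26,-0.09,-0.06, 88,0,0,0,0,0,0, 50,0,0,0,0,0,0, 50,0,0,0,0,0,0, 50,0,0,0,0,0,0, 50,0,0,0,0,0,0, 50,0,0,0,0,0,0, 50,0,0,0,0,0,0]' 25 >/dev/null
python3 -c "
from h import *
go(404,-310,62)"
```

```text
t 4.5 pos [ 406.1 -313.7   68.1] gap 52.1 F [ 0.4  0.1 -1.8] 
  shift units [-0.045 -0.097  0.152] turn units [ 0.06 -0.06 -0.03]
```

```bash
python3 -m inch '[50,0,0,0,0,0,0, 50,0,0,0,0,0,0, 50,0,0,0,0,0,0, 50,0,0,0,0,0,0, 50,0,0,0,0,0,0, 50,0,0,0,0,0,0, 50,0,0,0,0,0,0, 50,0,0,0,0,0,0]' 25 >/dev/null
python3 - <<'E'
from h import *
go(404,-310,62)
im,d=cams.snapshot('scene'); cv2.imwrite('pics/scene1.png',cv2.resize(im[50:250,150:470,::-1],None,fx=2.5,fy=2.5))
im,d=cams.snapshot('wrist'); cv2.imwrite('pics/wrist1.png',im[...,::-1])
go(404,-310,62)
E
```

```text
t 5.3 pos [ 406.1 -313.7   68.1] gap 52.0 F [-0.1 -0.5  0.7] 
  shift units [-0.044 -0.097  0.151] turn units [ 0.06 -0.06 -0.03]
t 5.4 pos [ 406.1 -313.7   68.1] gap 52.5 F [-1.1 -0.1  0.7] 
  shift units [-0.045 -0.096  0.151] turn units [ 0.06 -0.06 -0.03]
```

View pics/scene1.png

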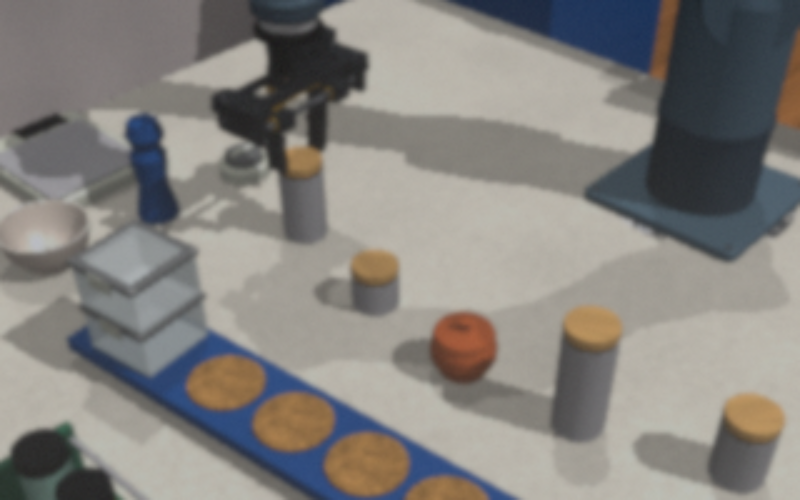

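View pics/wrist1.png

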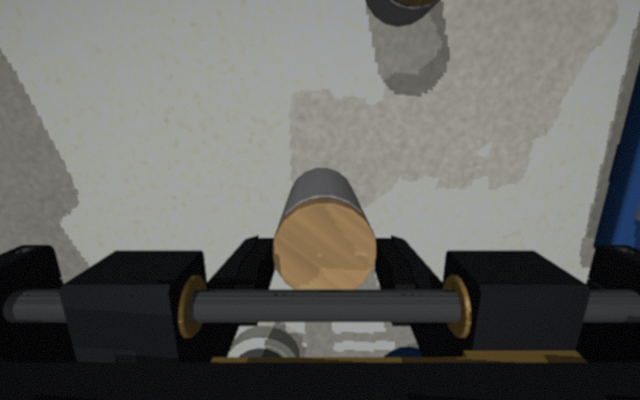

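```bash
cat >> h.py <<'E'
def lid():
    """circle fit (r=27) of the held can's lid in world and tool frames"""
    from scipy.optimize import least_squares
    s=status.sense(); im,d=cams.snapshot('wrist'); P=cloud('wrist',d)
    Rm=R.from_rotvec(s['tcp_rot']).as_matrix(); Q=(P-s['tcp_pos'])@Rm
    c=im.astype(int); m=(c[...,0]>c[...,2]+40)&(np.hypot(Q[...,0],Q[...,1])<60)&(Q[...,2]<0)&(Q[...,2]>-70)
    q=Q[m]; z=np.median(q[:,2]); q=q[abs(q[:,2]-z)<3]
    h=cv2.convexHull(q[:,:2].astype(np.float32))[:,0]; h=h[h[:,1]<np.median(h[:,1])]  # visible far side
    r=least_squares(lambda p:np.hypot(h[:,0]-p[0],h[:,1]-p[1])-27,[0,0])
    print('lid in tool: centre',r.x.round(1),'z',z.round(1),'n',len(q),'rms',np.sqrt(np.mean(r.fun**2)).round(2),'extent',q.min(0).round(1),q.max(0).round(1),'world z',np.median((q@Rm.T+s['tcp_pos'])[:,2]).round(1))
E
python3 -c "
from h import *
lid()"
```

```text
lid in tool: centre [-0.8 -1. ] z -36.7 n 7455 rms 0.29 extent [-26.6 -28.  -39. ] [ 25.5  20.3 -33.7] world z 104.8
```

```bash
python3 -m inch '[50,0,0,-0.3,0,0,0, 50,0,0,-0.6,0,0,0, 50,0,0,-0.7,0,0,0, 50,0,0,-0.7,0,0,0, 50,0,0,-0.7,0,0,0, 50,0,0,0,0,0,0, 50,0,0,0,0,0,0, 50,0,0,0,0,0,0]' 25 >/dev/null
python3 -c "
from h import *
lid()
go(659,-55,190)"
```

```text
lid in tool: centre [-1.  -1.2] z -36.2 n 7466 rms 0.28 extent [-26.7 -28.3 -38.5] [ 25.1  20.2 -33.3] world z 229.2
t 6.3 pos [ 402.8 -310.2  192.5] gap 52.1 F [ 0.1  0.6 -2.9] 
  shift units [ 6.931 -5.805  0.068] turn units [-0.   -0.01 -0.01]
```

```bash
python3 -m inch '[50,0.3,-0.25,0,0,0,0, 50,0.6,-0.5,0,0,0,0, 50,0.8,-0.68,0,0,0,0, 50,0.8,-0.68,0,0,0,0, 50,0.8,-0.68,0,0,0,0, 50,0.8,-0.68,0,0,0,0, 50,0.8,-0.68,0,0,0,0, 50,0.8,-0.65,0,0,0,0]' 25 >/dev/null
python3 -c "
from h import *
go(660,-54.7,150)"
```

```text
t 7.1 pos [610.  -98.6 178.3] gap 52.6 F [ 0.7  0.  -2.4] 
  shift units [ 1.34  -1.003  0.684] turn units [-0.07  0.25 -0.18]
```

```bash
python3 -m inch '[50,0.6,-0.5,0,-0.07,0.25,-0.18, 50,0.4,-0.3,0,0,0,0, 50,0.25,-0.15,0,0,0,0, 50,0.05,-0.03,0.2,0,0,0, 50,0,0,0.2,0,0,0, 50,0,0,0.1,0,0,0, 50,0,0,0,0,0,0, 50,0,0,0,0,0,0]' 25 >/dev/null
python3 -c "
from h import *
lid()
go(660,-54.7,106)"
```

```text
lid in tool: centre [-0.6 -0.8] z -36.6 n 7492 rms 0.21 extent [-26.9 -27.7 -39.2] [ 25.7  20.3 -33.7] world z 182.8
t 7.95 pos [656.4 -50.  146.2] gap 51.9 F [ 0.3 -0.1 -3.6] 
  shift units [0.091 0.13  1.003] turn units [-0.04  0.15  0.06]
```

```bash
python3 -m inch '[50,0.09,0.13,0,-0.04,0.15,0.06, 50,0,0,0.25,0,0,0, 50,0,0,0.3,0,0,0, 50,0,0,0.25,0,0,0, 50,0,0,0.1,0,0,0, 50,0,0,0.05,0,0,0, 50,0,0,0,0,0,0, 50,0,0,0,0,0,0]' 25 >/dev/null
python3 -c "
from h import *
go(660,-54.7,102.4)"
```

```text
t 8.75 pos [660.7 -56.2 104.9] gap 52.5 F [-0.2  0.5 -2.7] 
  shift units [-0.015 -0.038  0.064] turn units [ 0.   -0.01 -0.02]
```

```bash
python3 -m inch '[50,0,-0.03,0.03,0,0,0, 50,0,0,0.03,0,0,0, 50,0,0,0.02,0,0,0, 50,0,0,0,0,0,0, 50,0,0,0,0,0,0, 50,0,0,0,0,0,0, 50,0,0,0,0,0,0, 50,0,0,0,0,0,0]' 25 >/dev/null
python3 -c "
from h import *
go(660,-54.7,102.4)"
```

```text
t 9.55 pos [661.6 -54.7 102.9] gap 52.3 F [-0.9  0.  -2.6] 
  shift units [-0.039 -0.003  0.012] turn units [ 0.01 -0.04 -0.02]
```

```bash
python3 -m inch '[50,-0.03,0,0.02,0,0,0, 50,0,0,0.02,0,0,0, 50,0,0,0.02,0,0,0, 50,0,0,0,0,0,0, 50,0,0,0,0,0,0, 50,0,0,0,0,0,0, 50,0,0,0,0,0,0, 50,0,0,0,0,0,0]' 25 >/dev/null
python3 -c "
from h import *
go(660,-54.7,102.4)"
```

```text
t 10.35 pos [660.9 -54.7 102.2] gap 52.1 F [-0.2  0.1  0.5] 
  shift units [-0.023 -0.001 -0.005] turn units [ 0.01 -0.06 -0.02]
```

```bash
python3 -m inch '[60,0,0,0,0,0,0, 70,0,0,0,0,0,0, 86,0,0,0,0,0,0, 86,0,0,0,0,0,0, 86,0,0,-0.3,0,0,0, 86,0,0,-0.7,0,0,0, 86,0,0,-0.8,0,0,0, 86,0,0,-0.8,0,0,0]' >/dev/null
python3 - <<'E'
from h import *
go(446,-150.5,110)
im,d=cams.snapshot('scene'); cv2.imwrite('pics/scene2.png',cv2.resize(im[100:300,150:470,::-1],None,fx=2.5,fy=2.5))
E
```

```text
t 11.15 pos [658.  -54.6 206.8] gap 86.1 F [ 1.2  0.7 -0.5] 
  shift units [-5.483  1.933  2.431] turn units [-0.01  0.02 -0.01]
```

View pics/scene2.png

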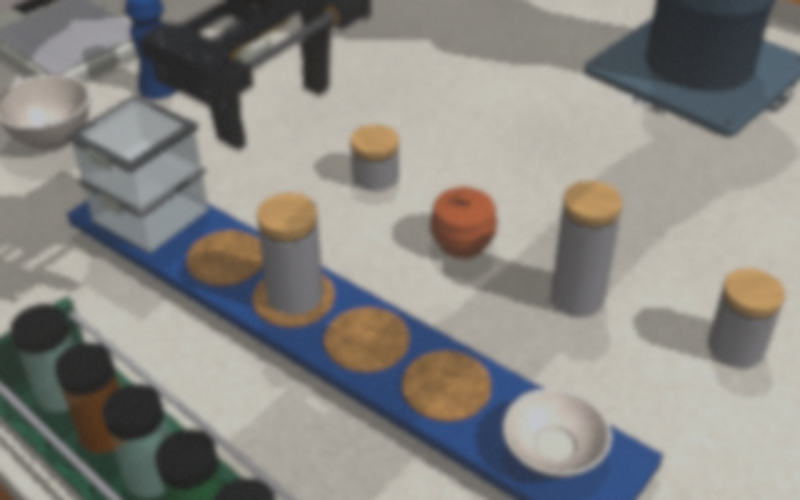

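```bash
python3 -m inch '[86,-0.5,0.2,0,0,0,0, 86,-0.8,0.28,0,0,0,0, 86,-0.85,0.3,0,0,0,0, 86,-0.85,0.3,0.2,0,0,0, 86,-0.85,0.3,0.5,0,0,0, 86,-0.85,0.3,0.6,0,0,0, 86,-0.6,0.2,0.6,0,0,0, 86,-0.2,0.05,0.2,0,0,0]' 25 >/dev/null
python3 -c "
from h import *
go(446,-150.5,14)"
```

```text
t 12.0 pos [ 451.  -152.   134.8] gap 85.9 F [-0.6  0.  -0.1] 
  shift units [-0.209 -0.064  3.015] turn units [ 0.06 -0.33  0.01]
```

```bash
python3 -m inch '[86,-0.2,-0.06,0,0.06,-0.33,0, 86,0,0,0.4,0,0,0, 86,0,0,0.6,0,0,0, 86,0,0,0.6,0,0,0, 86,0,0,0.6,0,0,0, 86,0,0,0.3,0,0,0, 86,0,0,0,0,0,0, 86,0,0,0,0,0,0]' 25 >/dev/null
python3 -c "
from h import *
lid()
go(446,-150.5,14)"
```

```text
lid in tool: centre [-9.6  2.8] z -16.3 n 6085 rms 0.42 extent [-35.6 -24.4 -18.7] [ 16.2  28.3 -13.3] world z 54.6
t 12.85 pos [ 455.5 -149.6   38.6] gap 86.1 F [0.1 0.3 0.5] 
  shift units [-0.247 -0.002  0.611] turn units [ 0.06 -0.17  0.03]
```

```bash
python3 -m inch '[86,-0.24,0.07,0,0.06,-0.17,0, 86,0,0,0,0,0,0, 86,0,0,0.3,0,0,0, 86,0,0,0.3,0,0,0, 86,0,0,0,0,0,0, 86,0,0,0,0,0,0, 86,0,0,0,0,0,0, 86,0,0,0,0,0,0]' 25 >/dev/null
python3 -c "
from h import *
lid()
go(446,-150.5,14)"
```

```text
lid in tool: centre [-1.1 -1.4] z -39.9 n 7555 rms 0.32 extent [-27.2 -28.9 -42.3] [ 24.8  18.7 -36.9] world z 54.4
t 13.7 pos [ 446.9 -154.5   14.6] gap 86.1 F [ 0.1 -0.   0.4] 
  shift units [-0.013 -0.101  0.014] turn units [ 0.01 -0.03  0.02]
```

```bash
python3 -m inch '[50,0,0,0,0,0,0, 50,0,0,0,0,0,0, 50,0,0,0,0,0,0, 50,0,0,0,0,0,0, 50,0,0,0,0,0,0, 50,0,0,0,0,0,0, 50,0,0,0,0,0,0, 50,0,0,0,0,0,0]' 25 >/dev/null
python3 -c "
from h import *
lid()
go(446,-150.5,14)"
```

```text
lid in tool: centre [-0.7 -1.7] z -39.3 n 7616 rms 0.2 extent [-26.8 -28.8 -41.6] [ 25.7  18.6 -36.4] world z 54.3
t 14.55 pos [ 447.3 -154.6   15.1] gap 53.0 F [-0.   0.8 -0.3] 
  shift units [-0.022 -0.105  0.027] turn units [ 0.02 -0.04  0.02]
```

```bash
python3 -m inch '[50,0,0,-0.3,0,0,0, 50,0,0,-0.6,0,0,0, 50,0,0,-0.7,0,0,0, 50,0,0,-0.7,0,0,0, 50,0,0,-0.6,0,0,0, 50,0.3,-0.4,-0.2,0,0,0, 50,0.5,-0.7,0,0,0,0, 50,0.6,-0.95,0,0,0,0]' 25 >/dev/null
python3 -c "
from h import *
go(644.1,123.4,120)"
```

```text
t 15.35 pos [492.5 -72.1 148.3] gap 52.6 F [ 1.  -0.3 -1.5] 
  shift units [ 4.159 -4.58   0.686] turn units [ 0.05  0.01 -0.11]
```

```bash
python3 -m inch '[50,0.7,-0.75,0,0,0,0, 50,0.75,-0.8,0,0,0,0, 50,0.75,-0.8,0,0,0,0, 50,0.75,-0.8,0,0,0,0, 50,0.5,-0.55,0,0,0,0, 50,0.2,-0.25,0.2,0,0,0, 50,0,0,0.2,0,0,0, 50,0,0,0,0,0,0]' 25 >/dev/null
python3 -c "
from h import *
go(644.1,123.4,90)"
```

```text
t 16.15 pos [628.1 108.6 135.3] gap 52.5 F [-0.3 -0.7 -1.4] 
  shift units [ 0.429 -0.338  1.132] turn units [ 0.03  0.   -0.04]
```

```bash
python3 -m inch '[50,0.4,-0.33,0,0,0,0, 50,0,0,0,0,0,0, 50,0,0,0.4,0,0,0, 50,0,0,0.5,0,0,0, 50,0,0,0.4,0,0,0, 50,0,0,0.2,0,0,0, 50,0,0,0,0,0,0, 50,0,0,0,0,0,0]' 25 >/dev/null
python3 -c "
from h import *
lid()
go(644.1,123.4,49.5)"
```

```text
lid in tool: centre [-0.7 -1.8] z -39.3 n 7676 rms 0.16 extent [-27.  -28.9 -41.3] [ 26.   18.7 -36.3] world z 108.0
t 17.0 pos [636.7 107.9  68.9] gap 52.7 F [-0.4 -1.3 -1.8] 
  shift units [ 0.216 -0.378  0.479] turn units [ 0.13  0.11 -0.17]
```

```bash
python3 -m inch '[50,0.22,-0.38,0,0.13,0.11,-0.17, 50,0,0,0,0,0,0, 50,0,0,0,0,0,0, 50,0,0,0.1,0,0,0, 50,0,0,0.1,0,0,0, 50,0,0,0.1,0,0,0, 50,0,0,0,0,0,0, 50,0,0,0,0,0,0]' 25 >/dev/null
python3 -c "
from h import *
go(644.1,123.4,49.5)"
```

```text
t 17.8 pos [646.7 126.4  57.7] gap 52.6 F [ 0.2 -0.2 -1.2] 
  shift units [-0.072  0.069  0.206] turn units [-0.02 -0.05  0.02]
```

```bash
python3 -m inch '[50,-0.07,0.07,0,0,0,0, 50,0,0,0,0,0,0, 50,0,0,0.06,0,0,0, 50,0,0,0.06,0,0,0, 50,0,0,0.04,0,0,0, 50,0,0,0,0,0,0, 50,0,0,0,0,0,0, 50,0,0,0,0,0,0]' 25 >/dev/null
python3 -c "
from h import *
go(644.1,123.4,49.5)"
```

```text
t 18.6 pos [644.  122.8  50.9] gap 52.9 F [-1.  -0.6 -2. ] 
  shift units [ 0.003 -0.016  0.034] turn units [-0.02 -0.06  0.02]
```

```bash
python3 -m inch '[50,0,0,0.02,0,0,0, 50,0,0,0.02,0,0,0, 50,0,0,0.015,0,0,0, 50,0,0,0,0,0,0, 50,0,0,0,0,0,0, 50,0,0,0,0,0,0, 50,0,0,0,0,0,0, 50,0,0,0,0,0,0]' 25 >/dev/null
python3 -c "
from h import *
go(644.1,123.4,49.5)"
```

```text
t 19.4 pos [644.4 123.1  49.2] gap 52.6 F [-0.5 -0.5 -1.2] 
  shift units [-0.007 -0.008 -0.007] turn units [-0.02 -0.06  0.02]
```

```bash
python3 -m inch '[50,0,0,0.02,0,0,0, 50,0,0,0.015,0,0,0, 50,0,0,0,0,0,0, 50,0,0,0,0,0,0, 50,0,0,0,0,0,0, 50,0,0,0,0,0,0, 50,0,0,0,0,0,0, 50,0,0,0,0,0,0]' 25 >/dev/null
python3 -c "
from h import *
go(644.1,123.4,49.5)
for i in range(3): print(status.sense()['contact_force'].round(1))
lid()"
```

```text
t 20.2 pos [644.5 123.3  49.2] gap 53.0 F [-0.8 -0.1  1.2] 
  shift units [-0.011 -0.004 -0.008] turn units [-0.02 -0.07  0.02]
[-0.8 -0.1  1.2]
[-0.8 -0.1  1.2]
[-0.8 -0.1  1.2]
lid in tool: centre [-0.8 -1.7] z -39.2 n 7677 rms 0.11 extent [-26.9 -29.  -41.1] [ 25.9  18.5 -36.2] world z 88.4
```

```bash
python3 -m inch '[60,0,0,0,0,0,0, 70,0,0,0,0,0,0, 86,0,0,0,0,0,0, 86,0,0,0,0,0,0, 86,0,0,-0.3,0,0,0, 86,0,0,-0.8,0,0,0, 86,0,0,-1,0,0,0, 86,0,0,-1,0,0,0]' >/dev/null
python3 -m inch '[86,0,0,-1,0,0,0, 86,0,0,-0.7,0,0,0, 86,-0.5,-0.3,0,0,0,0, 86,-0.9,-0.55,0,0,0,0, 86,-0.9,-0.55,0,0,0,0, 86,-0.9,-0.55,0,0,0,0, 86,-0.9,-0.55,0,0,0,0, 86,-0.9,-0.55,0,0,0,0]' >/dev/null
python3 - <<'E'
from h import *
go(403,281,120)
im,d=cams.snapshot('scene'); cv2.imwrite('pics/scene3.png',cv2.resize(im[100:300,150:470,::-1],None,fx=2.5,fy=2.5))
E
```

```text
t 21.85 pos [432.6 227.9 257.1] gap 86.1 F [-0.4  1.   0.3] 
  shift units [-0.698 -1.373  3.418] turn units [-0.03 -0.23 -0.08]
```

View pics/scene3.png

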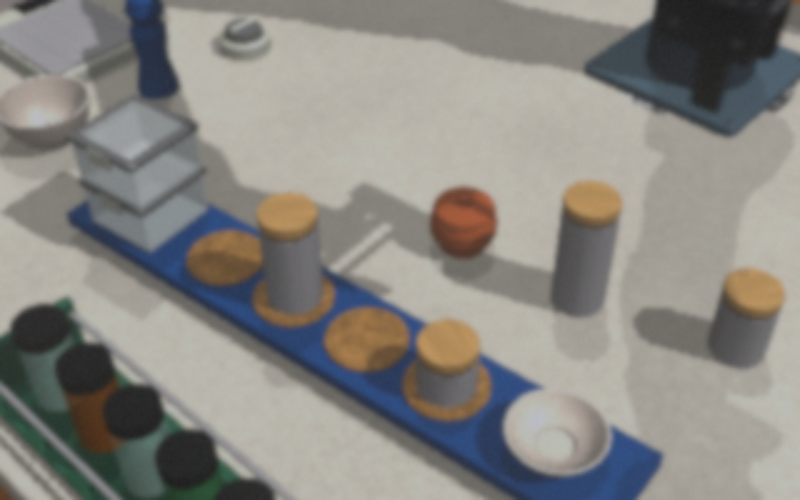

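Canister a stands on the coaster beside the dish. Next is b.

```bash
python3 -m inch '[86,-0.4,-0.7,0.3,-0.03,-0.23,-0.08, 86,-0.25,-0.5,0.6,0,0,0, 86,0,-0.15,0.8,0,0,0, 86,0,0,0.8,0,0,0, 86,0,0,0.5,0,0,0, 86,0,0,0.2,0,0,0, 86,0,0,0,0,0,0, 86,0,0,0,0,0,0]' 25 >/dev/null
python3 -c "
from h import *
lid()
go(403,281,38)"
```

```text
return _methods._mean(a, axis=axis, dtype=dtype,
  ret = ret.dtype.type(ret / rcount)
Traceback (most recent call last):
  File "h.py", line 25, in lid
    h=cv2.convexHull(q[:,:2].astype(np.float32))[:,0]; h=h[h[:,1]<np.median(h[:,1])]  # visible far side
      ~~~~~~~~~~~~~~~~~~~~~~~~~~~~~~~~~~~~~~~~~~^^^^^
TypeError: 'NoneType' object is not subscriptable
```

Lid is still below the TCP; the filter was too narrow. Going by position for now.

```bash
sed -i 's/(Q\[...,2\]<0)/(Q[...,2]<90)/' h.py; python3 -c "
from h import *
go(403,281,100)
lid()"
```

```text
t 22.75 pos [395.6 290.  133.8] gap 86.1 F [-0.3  0.2  0.4] 
  shift units [0.153 0.246 0.846] turn units [-0.05 -0.12  0.18]
lid in tool: centre [ 4.7 11.7] z 54.4 n 3179 rms 0.29 extent [-21.1 -15.5  52.2] [30.7 37.8 57.4] world z 79.4
```

```bash
python3 -m inch '[86,0.14,0.26,0,-0.05,-0.12,0.18, 86,0,0,0,0,0,0, 86,0,0,0.4,0,0,0, 86,0,0,0.4,0,0,0, 86,0,0,0.2,0,0,0, 86,0,0,0,0,0,0, 86,0,0,0,0,0,0, 86,0,0,0,0,0,0]' 25 >/dev/null
python3 -c "
from h import *
go(403,281,38)
lid()"
```

```text
t 23.6 pos [407.7 279.6  97.2] gap 85.8 F [-0.  -0.5  0.5] 
  shift units [-0.126 -0.039  1.479] turn units [-0.03 -0.08 -0.08]
lid in tool: centre [-5.7 -0. ] z 17.7 n 4460 rms 0.29 extent [-31.8 -27.3  15.3] [20.4 25.8 20.7] world z 79.5
```

```bash
python3 -m inch '[86,-0.14,0,0,-0.03,-0.08,-0.08, 86,0,0,0,0,0,0, 86,0,0,0.4,0,0,0, 86,0,0,0.5,0,0,0, 86,0,0,0.4,0,0,0, 86,0,0,0.15,0,0,0, 86,0,0,0,0,0,0, 86,0,0,0,0,0,0]' 25 >/dev/null
python3 -c "
from h import *
go(403,281,38)
lid()"
```

```text
t 24.45 pos [403.5 281.2  40.5] gap 85.4 F [ 0.6 -0.1 -0.1] 
  shift units [-0.013  0.004  0.061] turn units [-0.03 -0.05  0.02]
lid in tool: centre [-1.3  1.6] z -39.1 n 7015 rms 0.19 extent [-27.7 -25.5 -41.1] [ 24.6  18.7 -36.1] world z 79.5
```

```bash
python3 -m inch '[50,0,0.03,0,0,0,0, 50,0,0,0,0,0,0, 50,0,0,0,0,0,0, 50,0,0,0,0,0,0, 50,0,0,0,0,0,0, 50,0,0,0,0,0,0, 50,0,0,0,0,0,0, 50,0,0,0,0,0,0]' 25 >/dev/null
python3 -m inch '[50,0,0,-0.3,0,0,0, 50,0,0,-0.6,0,0,0, 50,0,0,-0.8,0,0,0, 50,0,0,-0.8,0,0,0, 50,0,0,-0.8,0,0,0, 50,0,0,-0.8,0,0,0, 50,0,0,-0.4,0,0,0, 50,0,0,0,0,0,0]' 25 >/dev/null
python3 -c "
from h import *
lid()
go(651,35.5,180)"
```

```text
lid in tool: centre [-1.  1.] z -36.3 n 7217 rms 0.18 extent [-27.  -26.1 -38.7] [ 25.3  20.  -33.4] world z 269.2
t 26.15 pos [400.6 278.6 231.8] gap 52.6 F [ 0.1  0.2 -1.1] 
  shift units [5.674 6.626 1.301] turn units [-0.02 -0.04  0.05]
```

```bash
python3 -m inch '[50,0.3,0.35,0,0,0,0, 50,0.6,0.7,0,0,0,0, 50,0.8,0.93,0,0,0,0, 50,0.8,0.93,0,0,0,0, 50,0.8,0.93,0,0,0,0, 50,0.8,0.93,0,0,0,0, 50,0.8,0.93,0,0,0,0, 50,0.5,0.6,0.2,0,0,0]' 25 >/dev/null
python3 -c "
from h import *
go(651.9,36.6,130)"
```

```text
t 26.95 pos [638.5  44.  212.9] gap 52.4 F [ 0.4 -0.1 -1.7] 
  shift units [0.337 0.22  2.069] turn units [-0.    0.13  0.23]
```

```bash
python3 -m inch '[50,0.1,-0.1,0,0,0.13,0.23, 50,0,0,0.3,0,0,0, 50,0,0,0.5,0,0,0, 50,0,0,0.5,0,0,0, 50,0,0,0.4,0,0,0, 50,0,0,0.2,0,0,0, 50,0,0,0,0,0,0, 50,0,0,0,0,0,0]' 25 >/dev/null
python3 -c "
from h import *
go(651.9,36.6,77.7)"
```

```text
t 27.75 pos [633.   48.8 121.2] gap 52.8 F [-0.1 -0.4 -1.4] 
  shift units [0.464 0.346 1.08 ] turn units [-0.01  0.21  0.03]
```

```bash
python3 -m inch '[50,0.46,0.35,0,0,0.21,0.03, 50,0,0,0,0,0,0, 50,0,0,0,0,0,0, 50,0,0,0.3,0,0,0, 50,0,0,0.3,0,0,0, 50,0,0,0.15,0,0,0, 50,0,0,0,0,0,0, 50,0,0,0,0,0,0]' 25 >/dev/null
python3 -c "
from h import *
go(651.9,36.6,77.7)"
```

```text
t 28.55 pos [652.2  39.9  90.5] gap 52.5 F [-0.2 -0.4 -2.6] 
  shift units [-0.015  0.082  0.321] turn units [-0.02 -0.02  0.05]
```

```bash
python3 -m inch '[50,0,0.08,0,0,0,0.05, 50,0,0,0,0,0,0, 50,0,0,0.12,0,0,0, 50,0,0,0.1,0,0,0, 50,0,0,0.05,0,0,0, 50,0,0,0,0,0,0, 50,0,0,0,0,0,0, 50,0,0,0,0,0,0]' 25 >/dev/null
python3 -c "
from h import *
go(651.9,36.6,77.7)
lid()"
```

```text
t 29.35 pos [653.   36.4  79.5] gap 52.4 F [-1.  -0.2 -1.7] 
  shift units [-0.028 -0.006  0.044] turn units [-0.02 -0.03 -0.01]
lid in tool: centre [-0.6  0.7] z -37.0 n 7297 rms 0.16 extent [-26.8 -26.5 -40. ] [ 25.8  20.  -34. ] world z 116.9
```

```bash
python3 -m inch '[50,-0.02,0,0.025,0,0,0, 50,0,0,0.02,0,0,0, 50,0,0,0.015,0,0,0, 50,0,0,0,0,0,0, 50,0,0,0,0,0,0, 50,0,0,0,0,0,0, 50,0,0,0,0,0,0, 50,0,0,0,0,0,0]' 25 >/dev/null
python3 -c "
from h import *
go(651.9,36.6,77.0)"
python3 -m inch '[50,0,0,0.02,0,0,0, 50,0,0,0,0,0,0, 50,0,0,0,0,0,0, 50,0,0,0,0,0,0, 50,0,0,0,0,0,0, 50,0,0,0,0,0,0, 50,0,0,0,0,0,0, 50,0,0,0,0,0,0]' 25 >/dev/null
python3 -c "
from h import *
go(651.9,36.6,77.0)"
```

```text
t 30.2 pos [652.4  36.5  77.2] gap 52.3 F [ 0.3 -0.2 -1.3] 
  shift units [-0.013 -0.003  0.006] turn units [-0.02 -0.04 -0.01]
t 31.0 pos [652.6  36.6  76.7] gap 52.3 F [-0.1 -0.  -2.1] 
  shift units [-0.017 -0.003 -0.008] turn units [-0.02 -0.05 -0.01]
```

```bash
python3 -m inch '[50,-0.01,0,0.02,0,0,0, 50,0,0,0.01,0,0,0, 50,0,0,0,0,0,0, 50,0,0,0,0,0,0, 50,0,0,0,0,0,0, 50,0,0,0,0,0,0, 50,0,0,0,0,0,0, 50,0,0,0,0,0,0]' 25 >/dev/null
python3 -c "
from h import *
go(651.9,36.6,77.0)
lid()"
```

```text
t 31.8 pos [652.6  36.6  76.6] gap 52.7 F [-1.6  0.1  1. ] 
  shift units [-0.016 -0.001 -0.011] turn units [-0.02 -0.06 -0.01]
lid in tool: centre [-0.9  0.6] z -37.0 n 7308 rms 0.24 extent [-26.9 -26.7 -40. ] [ 25.8  19.7 -34. ] world z 114.0
```

```bash
python3 -m inch '[60,0,0,0,0,0,0, 70,0,0,0,0,0,0, 86,0,0,0,0,0,0, 86,0,0,0,0,0,0, 86,0,0,-0.3,0,0,0, 86,0,0,-0.8,0,0,0, 86,0,0,-1,0,0,0, 86,0,0,-1,0,0,0]' >/dev/null
python3 -m inch '[86,0,0,-0.7,0,0,0, 86,-0.4,-0.2,-0.2,0,0,0, 86,-0.7,-0.4,0,0,0,0, 86,-0.8,-0.45,0,0,0,0, 86,-0.8,-0.45,0,0,0,0, 86,-0.8,-0.45,0,0,0,0, 86,-0.6,-0.3,0,0,0,0, 86,-0.3,-0.1,0,0,0,0]' >/dev/null
python3 - <<'E'
from h import *
go(451,132,180)
lid()
im,d=cams.snapshot('scene'); cv2.imwrite('pics/scene4.png',cv2.resize(im[100:300,150:470,::-1],None,fx=2.5,fy=2.5))
E
```

```text
t 33.45 pos [465.4 118.1 251.4] gap 85.9 F [0.2 0.5 0.8] 
  shift units [-0.362 -0.374  1.779] turn units [-0.02 -0.21 -0.02]
lid in tool: centre [30.5 -5.4] z -64.8 n 3 rms 0.0 extent [ 57.1 -10.1 -66.7] [ 57.3  -9.9 -64.8] world z 318.4
```

View pics/scene4.png

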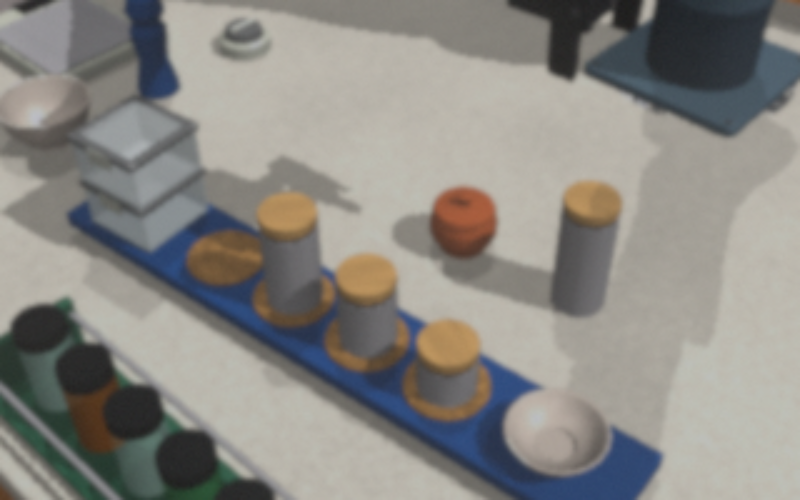

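Three canisters stand on their coasters. Last is d.

```bash
python3 -m inch '[86,-0.36,-0.37,0,-0.02,-0.21,-0.02, 86,0,0,0,0,0,0, 86,0,0,0.4,0,0,0, 86,0,0,0.6,0,0,0, 86,0,0,0.4,0,0,0, 86,0,0,0.2,0,0,0, 86,0,0,0,0,0,0, 86,0,0,0,0,0,0]' 25 >/dev/null
python3 -c "
from h import *
go(451,132,90)
lid()"
```

```text
t 34.35 pos [457.9 130.9 186.4] gap 85.7 F [-0.1  0.9  0.4] 
  shift units [-0.179 -0.034  2.41 ] turn units [-0.03 -0.04 -0.08]
lid in tool: centre [-8.   0.8] z 56.9 n 3236 rms 0.33 extent [-33.9 -26.4  54.8] [17.8 26.3 59.7] world z 129.5
```

```bash
python3 -m inch '[86,-0.2,0.02,0,-0.03,-0.04,-0.08, 86,0,0,0,0,0,0, 86,0,0,0.4,0,0,0, 86,0,0,0.5,0,0,0, 86,0,0,0.3,0,0,0, 86,0,0,0,0,0,0, 86,0,0,0,0,0,0, 86,0,0,0,0,0,0]' 25 >/dev/null
python3 -c "
from h import *
go(451,132,90)
lid()"
```

```text
t 35.2 pos [452.7 130.1 141.7] gap 86.0 F [-0.2 -0.8  0.1] 
  shift units [-0.049 -0.05   1.292] turn units [ 0.   -0.1   0.01]
lid in tool: centre [-2.5 -0.1] z 12.2 n 4698 rms 0.34 extent [-28.7 -27.3  10. ] [23.4 25.7 15.2] world z 129.5
```

```bash
python3 -m inch '[86,-0.06,0,0,0,-0.1,0, 86,0,0,0,0,0,0, 86,0,0,0.4,0,0,0, 86,0,0,0.5,0,0,0, 86,0,0,0.3,0,0,0, 86,0,0,0.05,0,0,0, 86,0,0,0,0,0,0, 86,0,0,0,0,0,0]' 25 >/dev/null
python3 -c "
from h import *
go(451,132,90)
lid()"
```

```text
t 36.05 pos [453.2 130.8  93.4] gap 86.2 F [-0.1  0.2  0.4] 
  shift units [-0.053 -0.035  0.084] turn units [-0.01 -0.06 -0.  ]
lid in tool: centre [-2.8  0.4] z -36.1 n 7231 rms 0.25 extent [-28.9 -26.8 -38.4] [ 23.   20.3 -33.1] world z 129.5
```

```bash
python3 -m inch '[86,-0.07,0,0.1,-0.01,-0.06,0, 86,0,0,0,0,0,0, 50,0,0,0,0,0,0, 50,0,0,0,0,0,0, 50,0,0,0,0,0,0, 50,0,0,0,0,0,0, 50,0,0,0,0,0,0, 50,0,0,0,0,0,0]' 30 >/dev/null
python3 -m inch '[50,0,0,0,0,0,0, 50,0,0,-0.3,0,0,0, 50,0,0,-0.6,0,0,0, 50,0,0,-0.8,0,0,0, 50,0,0,-0.8,0,0,0, 50,0,0,-0.8,0,0,0, 50,0,0,-0.6,0,0,0, 50,0,0,-0.2,0,0,0]' 30 >/dev/null
python3 -c "
from h import *
go(667,-144,240)
lid()"
```

```text
t 37.7 pos [446.7 130.2 261.5] gap 52.6 F [ 0.3 -0.  -4. ] 
  shift units [4.877 7.317 0.511] turn units [0.01 0.07 0.02]
lid in tool: centre [-0.5  0.5] z -39.0 n 7298 rms 0.21 extent [-26.2 -26.8 -41.1] [ 26.   19.1 -36. ] world z 300.4
```

```bash
python3 -m inch '[50,0,0.3,-0.3,0,0,0, 50,0,0.6,-0.2,0,0,0, 50,0.1,0.85,0,0,0,0, 50,0.1,0.95,0,0,0,0, 50,0.2,0.95,0,0,0,0, 50,0.2,0.95,0,0,0,0, 50,0.3,0.95,0,0,0,0, 50,0.4,0.6,0,0,0,0]' 30 >/dev/null
python3 -c "
from h import *
go(667.4,-143.2,240)"
```

```text
t 38.55 pos [ 515.5 -114.6  272.4] gap 52.5 F [ 0.5 -0.4 -3.1] 
  shift units [3.723 1.093 0.731] turn units [-0.02  0.24  0.15]
```

```bash
python3 -m inch '[50,0.4,0.3,0,0,0.24,0.15, 50,0.6,0.2,0,0,0,0, 50,0.7,0.1,0,0,0,0, 50,0.7,0,0,0,0,0, 50,0.6,0,0,0,0,0, 50,0.3,0,0,0,0,0, 50,0,0,0,0,0,0, 50,0,0,0,0,0,0]' 30 >/dev/null
python3 -c "
from h import *
go(667.4,-143.2,200)"
```

```text
t 39.35 pos [ 651.3 -125.3  259. ] gap 52.8 F [ 0.4 -0.4 -2.8] 
  shift units [0.38  0.492 1.466] turn units [-0.11  0.13 -0.06]
```

```bash
python3 -m inch '[50,0.38,0.49,0,-0.11,0.13,-0.06, 50,0,0,0,0,0,0, 50,0,0,0.3,0,0,0, 50,0,0,0.5,0,0,0, 50,0,0,0.4,0,0,0, 50,0,0,0.2,0,0,0, 50,0,0,0,0,0,0, 50,0,0,0,0,0,0]' 30 >/dev/null
python3 -c "
from h import *
go(667.4,-143.2,125)
lid()"
```

```text
t 40.15 pos [ 661.8 -139.3  197.2] gap 52.5 F [-0.5  0.7 -3. ] 
  shift units [0.14  0.115 1.804] turn units [-0.04  0.06  0.03]
lid in tool: centre [-0.7  0.7] z -38.7 n 7330 rms 0.19 extent [-27.  -26.6 -41.1] [ 25.7  18.6 -35.7] world z 235.9
```

```bash
python3 -m inch '[50,0.16,0.11,0,-0.04,0.06,0.03, 50,0,0,0,0,0,0, 50,0,0,0.3,0,0,0, 50,0,0,0.5,0,0,0, 50,0,0,0.4,0,0,0, 50,0,0,0.2,0,0,0, 50,0,0,0,0,0,0, 50,0,0,0,0,0,0]' 30 >/dev/null
python3 -c "
from h import *
go(667.4,-143.2,125)"
```

```text
t 41.0 pos [ 671.3 -143.8  139.7] gap 52.7 F [-0.1  0.  -2.8] 
  shift units [-0.097 -0.024  0.368] turn units [ 0.02 -0.05 -0.01]
```

```bash
python3 -m inch '[50,-0.09,-0.02,0,0.02,-0.05,0, 50,0,0,0,0,0,0, 50,0,0,0.12,0,0,0, 50,0,0,0.1,0,0,0, 50,0,0,0.05,0,0,0, 50,0,0,0,0,0,0, 50,0,0,0,0,0,0, 50,0,0,0,0,0,0]' 30 >/dev/null
python3 -c "
from h import *
go(667.4,-143.2,125)"
```

```text
t 41.8 pos [ 668.8 -143.5  130.3] gap 52.6 F [-0.4 -0.6 -2.8] 
  shift units [-0.035 -0.01   0.133] turn units [ 0.01 -0.04 -0.01]
```

```bash
python3 -m inch '[50,-0.03,-0.01,0,0,-0.04,0, 50,0,0,0.04,0,0,0, 50,0,0,0.03,0,0,0, 50,0,0,0.02,0,0,0, 50,0,0,0,0,0,0, 50,0,0,0,0,0,0, 50,0,0,0,0,0,0, 50,0,0,0,0,0,0]' 30 >/dev/null
python3 -c "
from h import *
go(667.4,-143.2,125)"
python3 -m inch '[50,0,0,0.02,0,0,0, 50,0,0,0.01,0,0,0, 50,0,0,0,0,0,0, 50,0,0,0,0,0,0, 50,0,0,0,0,0,0, 50,0,0,0,0,0,0, 50,0,0,0,0,0,0, 50,0,0,0,0,0,0]' 30 >/dev/null
python3 -c "
from h import *
go(667.4,-143.2,125)
lid()"
```

```text
t 42.6 pos [ 667.7 -143.1  126.7] gap 52.8 F [-0.3  0.5 -3.4] 
  shift units [-0.007  0.002  0.041] turn units [ 0.01 -0.   -0.01]
t 43.4 pos [ 667.7 -143.2  125.4] gap 52.3 F [-1.  -0.2 -3.4] 
  shift units [-0.008  0.     0.011] turn units [ 0.01 -0.   -0.01]
lid in tool: centre [-0.8  0.6] z -38.5 n 7321 rms 0.16 extent [-26.9 -26.5 -40.8] [ 25.7  18.6 -35.6] world z 164.0
```

```bash
python3 -m inch '[50,0,0,0.02,0,0,0, 50,0,0,0.01,0,0,0, 50,0,0,0,0,0,0, 50,0,0,0,0,0,0, 50,0,0,0,0,0,0, 50,0,0,0,0,0,0, 50,0,0,0,0,0,0, 50,0,0,0,0,0,0]' 30 >/dev/null
python3 -c "
from h import *
go(667.4,-143.2,125)"
```

```text
t 44.25 pos [ 668.  -143.8  125.1] gap 52.0 F [-1.4 -1.2 -0.8] 
  shift units [-0.013 -0.016  0.003] turn units [ 0.02 -0.01 -0.02]
```

Contact is building (force -3.4 → -0.8); one more small nudge.

```bash
python3 -m inch '[50,0,0,0.015,0,0,0, 50,0,0,0.01,0,0,0, 50,0,0,0,0,0,0, 50,0,0,0,0,0,0, 50,0,0,0,0,0,0, 50,0,0,0,0,0,0, 50,0,0,0,0,0,0, 50,0,0,0,0,0,0]' 30 >/dev/null
python3 -c "
from h import *
go(667.4,-143.2,125)"
```

```text
t 45.05 pos [ 668.1 -144.4  125. ] gap 52.9 F [-0.9 -1.6  0.2] 
  shift units [-0.015 -0.032 -0.001] turn units [ 0.03 -0.01 -0.02]
```

```bash
python3 -m inch '[60,0,0,0,0,0,0, 70,0,0,0,0,0,0, 86,0,0,0,0,0,0, 86,0,0,0,0,0,0, 86,0,0,-0.3,0,0,0, 86,0,0,-0.8,0,0,0, 86,0,0,-1,0,0,0, 86,0,0,-1,0,0,0]' >/dev/null
python3 -m inch '[86,0,0,-0.5,0,0,0, 86,-0.4,0,0,0,0,0, 86,-0.8,0,0,0,0,0, 86,-0.9,0,0,0,0,0, 86,-0.9,0,0,0,0,0, 86,-0.9,0,0,0,0,0, 86,-0.6,0,0,0,0,0, 86,-0.2,0,0,0,0,0]' >/dev/null
python3 - <<'E'
from h import *
go(451,132,180)
im,d=cams.snapshot('scene'); cv2.imwrite('pics/scene5.png',cv2.resize(im[100:300,150:470,::-1],None,fx=2.5,fy=2.5))
im,d=cams.snapshot('top'); cv2.imwrite('pics/top5.png',im[...,::-1]); P=cloud('top',d)
for n,x,y,h in [('a',643.2,125,89),('b',651,35.5,114),('c',659,-53.6,139),('d',667,-143.7,164)]:
    m=(np.hypot(P[...,0]-x,P[...,1]-y)<45)&(abs(P[...,2]-h-2)<7); q=P[m]
    if len(q): c,r=cv2.minEnclosingCircle(q[:,:2].astype(np.float32)); print(n,len(q),q.mean(0).round(1),np.round(c,1),round(r,1),'from coaster',np.hypot(c[0]-x,c[1]-y).round(1),'z spread',np.std(q[:,2]).round(2))
d0=np.load('top0.npy')
P0=cloud('top',d0)
for lab,(x0,x1,y0,y1) in dict(dish=(580,690,185,290),cont=(600,760,-315,-200)).items():
    for Q in (P0,P):
        m=(Q[...,0]>x0)&(Q[...,0]<x1)&(Q[...,1]>y0)&(Q[...,1]<y1)&(Q[...,2]>45); print(lab,m.sum(),Q[m].mean(0).round(1))
E
```

```text
t 46.65 pos [ 478.3 -157.6  283.6] gap 85.7 F [-0.1 -1.  -0.5] 
  shift units [-0.077 -7.281  2.561] turn units [ 0.05 -0.18  0.02]
a 586 [643.7 126.3  90. ] [644.4 126.5] 27.0 from coaster 1.9 z spread 1.6
b 608 [649.7  37.1 115. ] [650.   37.4] 27.0 from coaster 2.2 z spread 1.59
c 645 [657.7 -51.5 139.8] [658.5 -51.4] 27.1 from coaster 2.3 z spread 1.6
d 680 [ 666.8 -144.5  164.6] [ 667.4 -145.2] 27.0 from coaster 1.5 z spread 1.54
dish 751 [636.3 239.   52.3]
dish 779 [636.8 239.2  52.1]
cont 3027 [ 671.8 -245.6  127.3]
cont 2517 [ 679.4 -245.5  132.2]
```

View pics/scene5.png

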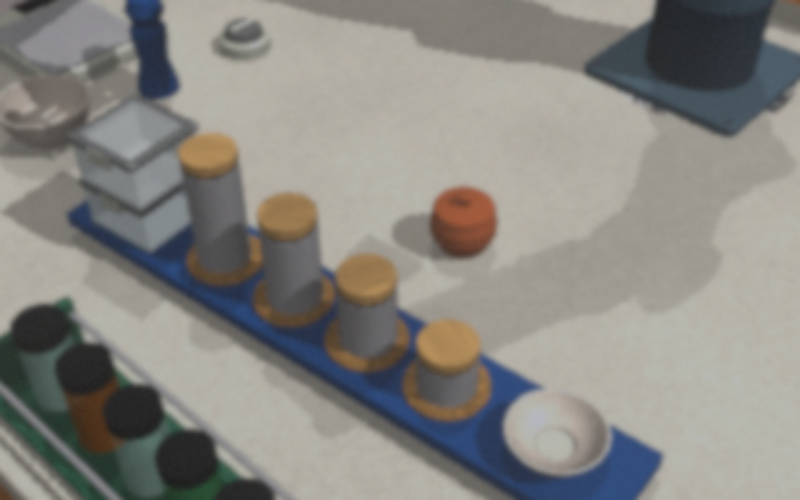

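View pics/top5.png

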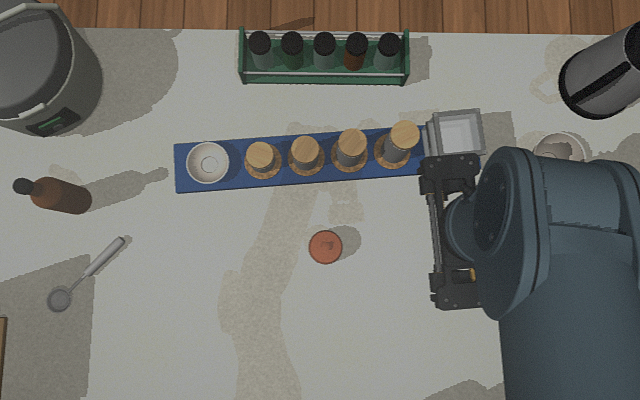

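All four canisters stand in order, each on its own coaster. The containers and dish look the same as at the start, and the gripper is clear at z 284.

```bash
python3 -c "
from bench import robot
print(robot.finish_job())"
```

```text
the job is handed in; nothing more can be done
None
```

All four canisters are on the shelf in the order asked, and I handed the job in at about 47 s. The tallest (d) stands next to the clear containers, followed by c and b, with the shortest (a) next to the white dish. I lowered each one until the wrist force showed contact, then opened the fingers.

- **Placement:** The last top-camera picture puts each canister 1.5 to 2.3 mm from its coaster's centre; the margin is 12 mm. Lid heights match canisters standing upright on cork.
- **Dish and containers:** The dish was within 1 mm of its starting position. The top-camera numbers for the containers disagreed by about 8 mm in x. I put that down to the arm hiding part of them, because in the scene view they look unmoved.
- **Descriptions that didn't match:** The shelf is described as beech but looks blue in the pictures. The finger gap read about 52 mm on the 54 mm canisters, but all four grasps held.

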